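# Draw a pushed-back stock tray forward with a hooked rod

## Task

The stock tray under the plank ledge has been pushed too far back. Take the red-handled hooked rod from its mat, reach under the ledge, feel for the tray's draw eye and catch it with the hook, and draw the tray gently forward to its front stop; then unhook and lay the rod back on the mat. Touch the bay and its tray only with the rod, never hard (keep below about 15 N), and leave the other goods where they stand.

Things in the scene. Friction and masses are not known exactly. Their poses are not given: they have to be found in the camera images.
- bay: fixed display bay: plank ledge 340 wide (y), 260 deep (x), 22 mm thick, underside 125 mm up, on four white corner posts 30 x 25 mm centred 155 mm either side of the middle, the front pair 20 mm behind the front edge; open between them. Origin: on the counter straight below the middle of the ledge's front edge; +x in under the ledge, +y left as the robot sees it. The tray is under the ledge.
- tray_front (a point): middle of the tray's front face, 55 mm up; axes as the bay's. From here a flat steel bar (16 high, 6 mm thick) runs towards the front (-x) and ends in the draw eye: an upright tab, 32 long (x), 36 high, 6 mm thick (y), with a window 18 long by 22 mm high through it along y, centred 55 mm up. The window's centre is 30 to 75 mm in front of this point: not measured, to be found by touch.
- tray (a joint): how far the stock tray is drawn forward, m: 0 fully back, 0.07 at its hard front stop. It slides along the bay's -x, moves only when pulled or pushed with more than about 5 N, and stays where it is left. Plywood box 130 deep, 240 mm wide, with flat tins on it; its front face is at bay x = 0.110 minus this value, from 10 to 72 mm above the counter. At the start the draw eye is wholly under the ledge.
- rod: hooked rod, 0.17 to 0.29 kg, loose, lying flat on the mat. Red bar handle 22 wide (y), 34 mm high, from x = -75 to +45 mm of its frame; on from it a steel shaft of 8 mm diameter, at half the handle's height, runs to x = 160 mm and there turns square into a prong of 8 mm diameter along the rod's +y. Origin: underside of the handle, at the place to grip; +x towards the hook.
- rod_grip (a point): where to grip the rod: middle of the handle's width and height (17 mm above its underside), close to the balance point; axes as the rod's
- rod_hook (a point): centre of the round end of the rod's prong, 160 mm ahead (+x) and 28 mm to the side (+y) of rod_grip; the prong ends 4 mm farther along +y
- mat: black rubber mat fixed on the counter, 300 mm (x) by 120 mm (y), 4 mm thick; origin at the centre of its underside
- can_red: red spray can, 52 mm wide, 160 mm tall, stands on top of the ledge about half-way back; origin at its underside; leave alone
- bottle_amber: amber bottle, 56 mm wide, 150 mm tall, stands on top of the ledge about half-way back; origin at its underside; leave alone
- bottle_blue: blue bottle, 64 mm wide, 190 mm tall, on the counter; origin at its underside; leave alone
- bottle_green: green bottle, 60 mm wide, 170 mm tall, on the counter; origin at its underside; leave alone
- jar_white: white jar with black lid, 80 mm wide, 90 mm tall, on the counter; origin at its underside; leave alone
- jar_black: black jar with red lid, 72 mm wide, 70 mm tall, on the counter; origin at its underside; leave alone
- brush: hand brush lying on the counter; leave alone

How it is judged:
By the outcome, as a careful person would: the job done as asked, in the order asked, and still so for the second after the job is handed in, with the robot touching nothing.
It also fails if it takes over 72 s, if anything falls off the work surface, if the arm or the gripper's body presses on something with over 40 N, if the wrist force passes 120 N, or if a joint passes its speed limit or range.

## Robot

A 6-joint arm with a two-finger parallel gripper is mounted at the origin on the work surface. World frame = base frame: x ahead of the robot, y to its left, z up, the work surface at z = 0. Lengths are in mm, angles in rad, forces in N, time in s.
With the tool pointing down it reaches from about 275 to 750 mm from the base axis. Payload 10.2 kg.
Tool frame: the origin (TCP) lies at the very end of the fingers, on their centre line; the grasp point (between the pads) lies 19 mm behind it; z points along the fingers, x is the direction in which the jaws open and shut, and the axes are right-handed (so a half turn about z gives the same grasp; the last joint's range is limited). The gripper opens to 85 mm and grips with 20 to 120 N. Pads are 22 mm wide; open, the fingers measure 114 mm over their backs; the gripper's body (76 mm by 85 mm) begins 54 mm behind the grasp point. The pads swing forward as they close: fully open they stand 13 mm farther back than shut.
Start: joints at [-1.397, 0.313, 1.498, -0, 1.331, -0.223], TCP at [202.884, -484.22, 231.294] pointing down, gripper open.
Joint ranges: [-2.94, 2.94], [-0.97, 2.17], [0.19, 2.56], [-1.23, 4.37], [0.02, 3.11], [-2.88, 2.88]. Speed limits (rad/s): [2.39, 2.39, 3.01, 3.14, 3.14, 3.14].

## Interface

Orientations are given as a unit quaternion [w, x, y, z].
In Python, from rig import telemetry, capture, camera_model, finish_job gives the robot as it stands.
- The arm moves only by the shell command python3 -m inch 'ROWS' [FORCE]. ROWS is JSON, a list of rows, each a list of 5 numbers: the shift along the tool's x, y, z in m, then the turn about the tool's z in rad, then the finger opening in m, from 0 to 0.0854. A call has exactly 5 rows; each row shifts and turns the pose as measured when the row begins, along the tool's axes as they then stand; what a row does not reach is not made up. A row lasts 1/12 s, in which the tool goes at most 41.7 mm and 7.16 degrees, less where a joint would pass 70% of its speed; a pose out of reach is approached as far as the arm can. A call with a gripper value outside its range is refused whole. The fingers move at their own pace and stop on an object; FORCE is the grip in N (left out, the last holds). Time passes only in rows, so rows that do not move let the fingers close, or fill a call up. It gives the time, the measured TCP pose, the force and the opening at its end, in the units of the state.
- telemetry.sense(): the state, without advancing time (a new reading comes with each control period).
- capture(name): name is "scene" or "top" or "wrist"; returns the picture (384x512x3 uint8, blue, green, red); there is no depth.
- camera_model(name): a dict with "mtx" (3x3 intrinsics, pixels), "camera_from_world" (4x4, takes a point from world to camera coordinates). Camera axes: x right, y down, z forward; pixel columns grow to the right and rows downward; lengths in mm; the calibration is good to about 2 mm. A picture is of the moment at which its call begins: read the wrist's pose just before it. camera_model takes no time and is no camera call; for the wrist camera it gives the pose at the moment of the call.
- finish_job(): hands the job in, once; it reports no verdict.
The state is a dict: "time_s": time; "joints": joint angles; "dq": joint speeds; "tau": joint torques, N m; "eef_pos": TCP position; "ee_rot": TCP orientation; "force": force on the tool from outside, world axes, zero at the start; "wrist_torque": the same for the moment, N m; "grip_width": opening from 0.0 (shut) to 1.0 (fully open).
Only numpy, scipy, OpenCV 4.12 (cv2) and the standard library are available. Lean on these libraries where they do the work, as an engineer would, in place of code of your own. Each camera call takes 0.05 s, during which the arm holds its last target. There are 200 camera calls.

## Working session

There is one attempt and no reset: what is moved stays moved. The work goes in short steps, Python scripts to look and compute and a shell command to move; the robot and the scene stay as the last step left them, time stands still between calls to the robot, and variables do not carry over. Pictures are saved under pics/ and viewed, about 8 in all and at most 12, crops included, and the job is handed in when it is done.

```bash
ls; mkdir -p pics; python3 - <<'E'
from rig import telemetry,capture,camera_model
import cv2,numpy as np
for n in("scene","top"):
    im=capture(n);cv2.imwrite(f"pics/{n}0.png",im)
    m=camera_model(n);T=np.array(m["camera_from_world"]);print(n,np.round(m["mtx"],1).tolist(),(-T[:3,:3].T@T[:3,3]).round(0),T[:3,:3].round(2).tolist())
a=cv2.imread("pics/scene0.png");b=cv2.imread("pics/top0.png")
print(telemetry.sense())
E
```

```text
pics
scene [[455.9, 0.0, 251.0], [0.0, 455.9, 195.3], [0.0, 0.0, 1.0]] [1384.  448. 1123.] [[-0.44, 0.9, -0.01], [0.65, 0.31, -0.69], [-0.62, -0.31, -0.72]]
top [[414.0, 0.0, 253.8], [0.0, 414.0, 195.0], [0.0, 0.0, 1.0]] [3.66e+02 1.00e+00 1.47e+03] [[0.02, -1.0, -0.01], [-0.99, -0.02, -0.13], [0.13, 0.02, -0.99]]
{'time_s': 0.1, 'joints': array([-1.39738698e+00,  3.13412846e-01,  1.49836241e+00,  9.91979208e-06,
        1.33101755e+00, -2.23392074e-01]), 'dq': array([-0.00164507, -0.00125796, -0.0008294 ,  0.00046479,  0.0010404 ,
       -0.00061932]), 'tau': array([ 2.15525164e-03, -4.12900579e+01, -2.60143483e+01, -2.05464089e-04,
        2.99775144e-03, -1.60848674e-05]), 'eef_pos': array([ 202.8505007 , -483.97462814,  230.78219992]), 'ee_rot': array([-4.38110087e-04,  8.32606627e-01, -5.53864464e-01, -4.10093115e-04]), 'force': array([ 1.19466319, -0.35148321,  0.02092262]), 'wrist_torque': array([ 0.00814824,  0.04157083, -0.00917657]), 'grip_width': 1.002497509561686}
```

View pics/scene0.png

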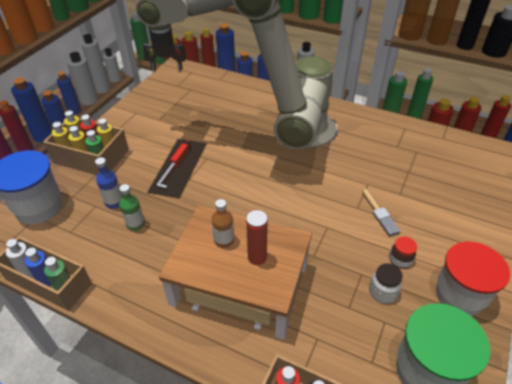

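View pics/top0.png

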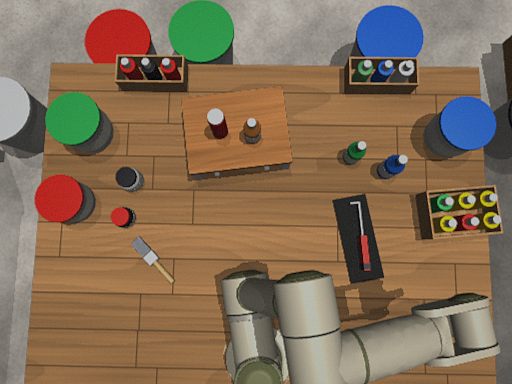

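The scene view, taken from the far side, shows the bay with its ledge at about (240,250) and the rod on the mat at (178,165). In the top view the ledge corners are near (181,97), (284,87), (292,163) and (188,170). The rod's handle is at (365,252), with its hook at (352,203) pointing left (+y). Next I'll make enlarged crops and colour masks.

```bash
cat > h.py <<'E'
import numpy as np,cv2
from rig import telemetry,capture,camera_model
def cam(n):
    m=camera_model(n);return np.array(m["mtx"]),np.array(m["camera_from_world"])
def ray(n,p,c=None):
    K,T=c or cam(n);R=T[:3,:3];d=R.T@np.linalg.solve(K,[p[0],p[1],1]);return -R.T@T[:3,3],d/np.linalg.norm(d)
def onz(n,p,z,c=None):
    o,d=ray(n,p,c);return o+d*(z-o[2])/d[2]
def tri(r1,r2):
    (o1,d1),(o2,d2)=r1,r2
    s=np.linalg.lstsq(np.c_[d1,-d2],o2-o1,rcond=None)[0];a=o1+s[0]*d1;b=o2+s[1]*d2
    return (a+b)/2,np.linalg.norm(a-b)
def proj(n,P,c=None):
    K,T=c or cam(n);q=K@(T[:3,:3]@np.asarray(P,float)+T[:3,3]);return q[:2]/q[2]
E
python3 - <<'E'
from h import *
a=cv2.imread("pics/top0.png");b=cv2.imread("pics/scene0.png")
def crop(im,x,y,w,h,s):return cv2.resize(im[y:y+h,x:x+w],None,fx=s,fy=s,interpolation=cv2.INTER_CUBIC)
c1=crop(a,170,78,135,110,3);c2=crop(a,325,185,65,110,3);c3=crop(b,155,190,165,150,2);c4=crop(b,140,130,75,75,3)
W=np.zeros((330+300,405+195,3),np.uint8);W[:330,:405]=c1;W[:330,405:600]=c2;W[330:,:330]=c3;W[330:555,345:570]=c4
cv2.imwrite("pics/crops.png",W[:600])
# red handle
for n,im,box in(("top",a,(325,185,390,295)),("scene",b,(140,130,215,205))):
    x0,y0,x1,y1=box;h=cv2.cvtColor(im[y0:y1,x0:x1],cv2.COLOR_BGR2HSV)
    m=(((h[...,0]<6)|(h[...,0]>172))&(h[...,1]>150)&(h[...,2]>70)).astype(np.uint8)
    ys,xs=np.nonzero(m);print(n,"red",len(xs),cv2.minAreaRect(np.c_[xs+x0,ys+y0].astype(np.float32)))
    k=(h[...,2]<70).astype(np.uint8);cs=max(cv2.findContours(cv2.morphologyEx(k|m,cv2.MORPH_CLOSE,np.ones((7,7))),0,2)[0],key=cv2.contourArea)
    print(" mat",cv2.boxPoints(cv2.minAreaRect(cs+np.array([x0,y0]))).round(1).tolist())
    hs=cv2.cvtColor(im,cv2.COLOR_BGR2HSV)
for p in[(235,115),(235,200),(200,150)]:print(cv2.cvtColor(a,cv2.COLOR_BGR2HSV)[p[1],p[0]])
E
```

```text
top red 198 ((365.11541748046875, 252.42308044433594), (35.84603500366211, 6.8219099044799805), 82.87498474121094)
 mat [[331.70001220703125, 200.0], [364.5, 192.60000610351562], [383.6000061035156, 276.8999938964844], [350.70001220703125, 284.29998779296875]]
scene red 172 ((178.0435791015625, 153.28839111328125), (9.200847625732422, 25.051815032958984), 30.068584442138672)
 mat [[149.0, 191.0], [178.8000030517578, 131.39999389648438], [204.39999389648438, 144.1999969482422], [174.60000610351562, 203.8000030517578]]
[ 14 162 165]
[ 15 130 155]
[ 14 152 151]
```

View pics/crops.png

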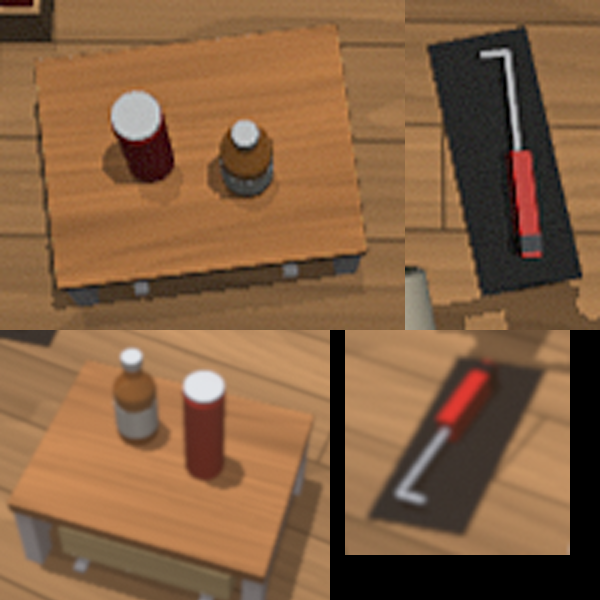

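Enlarged, the ledge corners in the top image come out at about (182,98.7), (282,87), (291.7,161.5) and (189.3,174). In the scene image they are about (200,206), (311,234), (287.5,312) and (161,277.5). The rod's hook corner is at top (359,202), with its tip at (352,203). I'll triangulate these.

```bash
python3 - <<'E'
from h import *
a=cv2.imread("pics/top0.png");b=cv2.imread("pics/scene0.png")
T=np.array([[189.3,173.5],[291.7,161.5],[182,98.7],[282,87]],np.float32)  # FL FR BL BR
S=np.array([[311,234],[200,206],[287.5,312],[161,277.5]],np.float32)
cr=(cv2.TERM_CRITERIA_EPS+cv2.TERM_CRITERIA_MAX_ITER,30,.01)
def sub(im,P):return cv2.cornerSubPix(cv2.cvtColor(im,cv2.COLOR_BGR2HSV)[...,1].copy(),P.copy(),(3,3),(-1,-1),cr)
for nm,Tt,Ss in(("hand",T,S),("sub",sub(a,T),sub(b,S))):
    P=[tri(ray("top",t),ray("scene",s)) for t,s in zip(Tt,Ss)]
    print(nm);[print(Tt[i],Ss[i],p.round(1),round(e,1)) for i,(p,e) in enumerate(P)]
    Q=np.array([onz("top",t,147) for t in Tt]);Q2=np.array([onz("scene",t,147) for t in Ss])
    for q in(Q,Q2):
        f=(q[0]+q[1])/2;bk=(q[2]+q[3])/2;w=q[0]-q[1];d=bk-f
        print(" front mid",f.round(1),"w",np.linalg.norm(w).round(0),"d",np.linalg.norm(d).round(0),"yaw",np.degrees(np.arctan2(-w[0],w[1])).round(1),np.degrees(np.arctan2(d[1],d[0])).round(1))
# rod: handle centre top face, hook
p,e=tri(ray("top",(365.1,252.4)),ray("scene",(178.04,153.3)));print("handle",p.round(1),round(e,1))
p,e=tri(ray("top",(325+105/3-.5,185+51/3)),ray("scene",(140+(400-345)/3,130+(495-330)/3)));print("corner",p.round(1),round(e,1))
for t in((365.1,252.4),(359.5,202),(352,203)):print(onz("top",t,25).round(1))
E
```

```text
hand
[189.3 173.5] [311. 234.] [605.9 236.3 136.3] 1.9
[291.7 161.5] [200. 206.] [649.3 -96.3 137.9] 7.2
[182.   98.7] [287.5 312. ] [858.  270.7 141.5] 4.8
[282.  87.] [161.  277.5] [904.4 -62.4 134.7] 7.5
 front mid [626.7  67.3 147. ] w 335.0 d 255.0 yaw 7.7 7.6
 front mid [634.5  75.8 147. ] w 330.0 d 253.0 yaw 7.1 7.9
sub
[191.32832 173.73578] [311.53677 232.05397] [603.3 232.5 139.8] 9.4
[289.73358 162.65579] [198.20235 204.47491] [647.5 -95.4 142.2] 5.8
[182.11072  98.41646] [287.5 312. ] [858.6 270.6 142.3] 5.5
[281.71973  85.55009] [161.  277.5] [907.1 -60.5 139.7] 8.9
 front mid [624.4  67.2 147. ] w 322.0 d 260.0 yaw 7.4 7.6
 front mid [629.5  71.4 147. ] w 337.0 d 258.0 yaw 7.7 8.8
handle [ 360.6 -367.5   12.4] 4.2
corner [ 533.6 -344.9   13.8] 7.9
[ 359.7 -362.5   25. ]
[ 534.2 -345.9   25. ]
[ 530.2 -319.7   25. ]
```

```bash
cat >> h.py <<'E'
def yaw(s):
    w,x,y,z=s["ee_rot"];return 2*np.arctan2(y,x)   # world angle of tool x, tool down
def togo(x,y,z,a=None):
    """remaining shift in tool axes (mm) and turn (rad) to TCP x,y,z, tool-x world angle a(deg)"""
    s=telemetry.sense();t=yaw(s);d=np.array([x,y,z])-s["eef_pos"]
    c,n=np.cos(t),np.sin(t);r=0 if a is None else -((np.radians(a)-t+np.pi)%(2*np.pi)-np.pi)
    print("t",round(s["time_s"],2),"pos",s["eef_pos"].round(1),"ang",np.degrees(t).round(2),"F",s["force"].round(1),"grip",round(s["grip_width"],3),
     "\n togo",np.round([c*d[0]+n*d[1],n*d[0]-c*d[1],-d[2]],1),"turn",np.round(r,3))
E
python3 -m inch '[[-0.008,-0.035,0.005,0,0.06],[-0.008,-0.035,0.005,0,0.06],[-0.008,-0.035,0.005,0,0.06],[-0.008,-0.035,0.005,0,0.06],[-0.008,-0.035,0.005,0,0.06]]' 60
python3 -m inch '[[-0.004,-0.018,0.005,0.1,0.06],[0,0,0.005,0.1,0.06],[0,0,0.005,0.08,0.06],[0,0,0,0,0.06],[0,0,0,0,0.06]]'
python3 - <<'E'
from h import *
togo(375,-361,150,-84)
c=cam("wrist");im=capture("wrist");cv2.imwrite("pics/w1.png",im);np.savez("w1.npz",K=c[0],T=c[1])
print(c[1].round(2).tolist(), proj("wrist",(375,-361,25),c))
E
```

```text
time_s: 0.52
eef_pos: [349.2, -379.5, 203.8]
ee_rot: [0.0, 0.829, -0.559, -0.001]
force: [-0.1, -0.6, -0.4]
grip_width: 0.705
time_s: 0.93
eef_pos: [370.0, -361.9, 185.8]
ee_rot: [-0.001, 0.743, -0.669, -0.003]
force: [-0.4, -0.4, 0.4]
grip_width: 0.705
t 0.93 pos [ 370.  -361.9  185.8] ang -83.98 F [-0.4 -0.4  0.4] grip 0.705 
 togo [-0.4 -5.1 35.8] turn 0.0
[[0.11, -0.99, -0.01, -396.99], [-0.95, -0.1, 0.31, 286.6], [-0.31, -0.03, -0.95, 441.8], [0.0, 0.0, 0.0, 1.0]] [257.12339794 166.36582964]
```

View pics/w1.png

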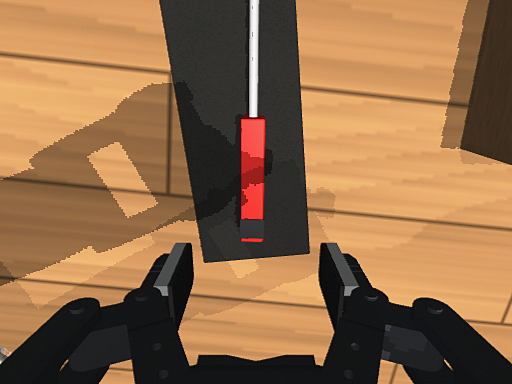

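The wrist view shows the red handle from its front end at (253,117) to its back end at about (252,241). The shaft runs straight up to about (253,0), and the fingers straddle the handle line from below.

```bash
python3 - <<'E'
from h import *
d=np.load("w1.npz");c=(d["K"],d["T"]);im=cv2.imread("pics/w1.png");h=cv2.cvtColor(im,cv2.COLOR_BGR2HSV)
m=((h[...,0]<6)|(h[...,0]>172))&(h[...,1]>150)&(h[...,2]>60);m[:,:230]=0;m[:,275:]=0
for r in(122,140,160,200,215):x=np.nonzero(m[r])[0];print(r,x.min(),x.max())
def mid(r):x=np.nonzero(m[r])[0];return (x.min()+x.max()+1)/2
hs=h[...,2];r=np.nonzero(m[:,253])[0];print("rows",r.min(),r.max())
sh=[]
for rr in(5,50,100):
    x=np.nonzero((h[rr,235:275,2]>130)&(h[rr,235:275,1]<60))[0]+235;sh.append((x.mean()+.5,rr))
    print("shaft",rr,x.min(),x.max(),onz("wrist",sh[-1],21,c).round(1))
for z in(30,38):
    f=onz("wrist",(mid(130),r.min()),z,c);b=onz("wrist",(mid(215),r.max()),z,c);print(z,"front",f.round(1),"back",b.round(1),np.linalg.norm(f-b).round(1),"ang",np.degrees(np.arctan2(*(f-b)[1::-1])).round(1))
# height: wrist front end with top view 
t=cv2.imread("pics/top0.png");ht=cv2.cvtColor(t,cv2.COLOR_BGR2HSV);mm=((ht[...,0]<6)|(ht[...,0]>172))&(ht[...,1]>150);mm[:235]=0;mm[275:]=0;mm[:,:350]=0;mm[:,380:]=0
y,x=np.nonzero(mm);print("top rows",y.min(),y.max(),x[y==y.min()].mean())
p,e=tri(ray("wrist",(mid(130),r.min()),c),ray("top",(x[y<=y.min()+1].mean()+.5,y.min())));print("height of handle top front",p.round(1),round(e,1))
E
```

```text
122 241 265
140 241 264
160 241 264
200 241 263
215 241 263
rows 118 241
shaft 5 250 258 [ 511.4 -344.1   21. ]
shaft 50 249 257 [ 476.9 -346.9   21. ]
shaft 100 249 257 [ 435.2 -351.2   21. ]
30 front [ 420.1 -352.4   30. ] back [ 298.6 -364.5   30. ] 122.1 ang 5.7
38 front [ 420.9 -352.5   38. ] back [ 302.6 -364.2   38. ] 118.9 ang 5.7
top rows 235 270 363.75
height of handle top front [ 419.9 -353.1   40.5] 2.7
```

```bash
python3 -m inch '[[-0.004,-0.0065,0.03,0,0.06],[0,0,0.035,0,0.06],[0,0,0.035,0,0.06],[0,0,0.03,0,0.06],[0,0,0,0,0.06]]'
python3 - <<'E'
from h import *
togo(376.1,-357,6.5,-84.5)
E
```

```text
time_s: 1.4
eef_pos: [376.0, -360.3, 55.1]
ee_rot: [0.0, 0.746, -0.666, 0.001]
force: [0.3, -0.1, -1.5]
grip_width: 0.702
t 1.4 pos [ 376.  -360.3   55.1] ang -83.53 F [ 0.3 -0.1 -1.5] grip 0.702 
 togo [-3.3 -0.5 48.6] turn 0.017
```

```bash
python3 -m inch '[[-0.0035,-0.0005,0.016,0.017,0.06],[0,0,0.016,0,0.06],[0,0,0.01,0,0.06],[0,0,0.004,0,0.06],[0,0,0,0,0.06]]'
python3 - <<'E'
from h import *
togo(376.1,-357,6.5,-84.5)
E
```

```text
time_s: 1.82
eef_pos: [376.9, -360.7, 12.9]
ee_rot: [0.001, 0.741, -0.671, 0.004]
force: [0.4, -0.3, -0.6]
grip_width: 0.706
t 1.82 pos [ 376.9 -360.7   12.9] ang -84.32 F [ 0.4 -0.3 -0.6] grip 0.706 
 togo [-3.7  0.4  6.4] turn 0.003
```

```bash
python3 -m inch '[[-0.004,0,0.005,0,0.06],[0,0,0.001,0,0.06],[0,0,0,0,0.06],[0,0,0,0,0.06],[0,0,0,0,0.06]]' 80
python3 - <<'E'
from h import *
togo(376.1,-357,6.5,-84.5)
E
python3 -m inch '[[0,0,0,0,0.03],[0,0,0,0,0.015],[0,0,0,0,0.01],[0,0,0,0,0.01],[0,0,0,0,0.01]]' 80
python3 - <<'E'
from h import *
togo(376.1,-357,6.5,-84.5)
E
```

```text
time_s: 2.23
eef_pos: [377.7, -358.3, 10.2]
ee_rot: [0.002, 0.742, -0.671, 0.007]
force: [0.5, -0.8, 0.3]
grip_width: 0.702
t 2.23 pos [ 377.7 -358.3   10.2] ang -84.26 F [ 0.5 -0.8  0.3] grip 0.702 
 togo [-1.4  1.4  3.7] turn 0.004
time_s: 2.65
eef_pos: [377.9, -358.6, 11.2]
ee_rot: [0.002, 0.742, -0.671, 0.007]
force: [0.3, -0.6, -1.9]
grip_width: 0.24
t 2.65 pos [ 377.9 -358.6   11.2] ang -84.25 F [ 0.3 -0.6 -1.9] grip 0.24 
 togo [-1.8  1.7  4.7] turn 0.004
```

```bash
python3 -m inch '[[0,0,0,0,0.04],[0,0,0,0,0.04],[0,0,0.004,0,0.04],[0,0,0.003,0,0.04],[0,0,0.002,0,0.04]]' 80
python3 - <<'E'
from h import *
togo(376.1,-357,6.5,-84.5)
E
```

```text
time_s: 3.07
eef_pos: [378.3, -359.1, 2.5]
ee_rot: [0.002, 0.742, -0.671, 0.008]
force: [-7.4, 8.3, 42.0]
grip_width: 0.465
t 3.07 pos [ 378.3 -359.1    2.5] ang -84.24 F [-7.4  8.3 42. ] grip 0.465 
 togo [-2.3  2.  -4. ] turn 0.004
```

The fingertips pressed on the mat with 42 N, so I'm lifting off before closing.

```bash
python3 -m inch '[[0,0,-0.005,0,0.04],[0,0,-0.001,0,0.04],[0,0,0,0,0.04],[0,0,0,0,0.04],[0,0,0,0,0.04]]' 80
python3 - <<'E'
from h import *
togo(376.1,-357,6.5,-84.5)
E
```

```text
time_s: 3.48
eef_pos: [378.1, -358.9, 7.7]
ee_rot: [0.002, 0.742, -0.671, 0.007]
force: [0.0, 0.0, 0.2]
grip_width: 0.464
t 3.48 pos [ 378.1 -358.9    7.7] ang -84.24 F [0.  0.  0.2] grip 0.464 
 togo [-2.   1.8  1.2] turn 0.004
```

```bash
python3 -m inch '[[0,0,0,0,0.03],[0,0,0,0,0.01],[0,0,0,0,0.01],[0,0,0,0,0.01],[0,0,0,0,0.01]]' 100
python3 - <<'E'
from h import *
togo(376.1,-357,6.5,-84.5)
E
python3 -m inch '[[0,0,-0.01,0,0.01],[0,0,-0.03,0,0.01],[0,0,-0.035,0,0.01],[0,0,-0.03,0,0.01],[0,0,0,0,0.01]]'
python3 - <<'E'
from h import *
togo(376.1,-357,6.5,-84.5)
c=cam("wrist");im=capture("wrist");cv2.imwrite("pics/w2.png",im);np.savez("w2.npz",K=c[0],T=c[1])
print(telemetry.sense()["ee_rot"],telemetry.sense()["wrist_torque"])
E
```

```text
time_s: 3.9
eef_pos: [378.0, -358.7, 7.5]
ee_rot: [0.002, 0.742, -0.671, 0.007]
force: [0.0, 1.0, 1.9]
grip_width: 0.246
t 3.9 pos [ 378.  -358.7    7.5] ang -84.25 F [0.  1.  1.9] grip 0.246 
 togo [-1.9  1.7  1. ] turn 0.004
time_s: 4.32
eef_pos: [375.7, -355.6, 115.9]
ee_rot: [0.001, 0.742, -0.671, 0.003]
force: [-0.0, 0.3, -0.8]
grip_width: 0.24
t 4.32 pos [ 375.7 -355.6  115.9] ang -84.25 F [-0.   0.3 -0.8] grip 0.24 
 togo [  1.4  -0.2 109.4] turn 0.004
[ 3.74833980e-04  7.41672531e-01 -6.70759827e-01  1.72379610e-03] [ 0.00060125  0.0166859  -0.00399496]
```

View pics/w2.png

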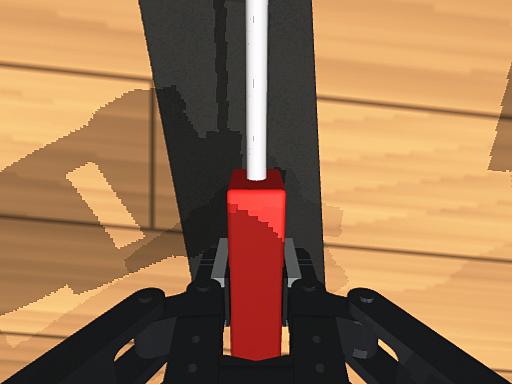

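The rod is held straight and the lift is clean, with the shaft near column 256 and the handle square between the pads. Next I'll carry it to the front of the bay.

```bash
python3 -m inch '[[-0.02,-0.004,-0.007,0,0.01],[-0.035,-0.007,-0.007,-0.008,0.01],[-0.038,-0.008,-0.007,-0.008,0.01],[-0.038,-0.008,-0.007,-0.008,0.01],[-0.038,-0.008,-0.005,-0.008,0.01]]'
python3 -m inch '[[-0.038,-0.008,0,0,0.01],[-0.038,-0.008,0,0,0.01],[-0.038,-0.008,0,0,0.01],[-0.038,-0.007,0,0,0.01],[-0.025,-0.005,0,0,0.01]]'
python3 -m inch '[[-0.015,-0.002,0,0,0.01],[0,0,0,0,0.01],[0,0,0,0,0.01],[0,0,0,0,0.01],[0,0,0,0,0.01]]'
python3 - <<'E'
from h import *
togo(412,26,41.5,-82.4)
E
```

```text
time_s: 4.78
eef_pos: [388.4, -180.6, 141.6]
ee_rot: [0.001, 0.749, -0.662, -0.002]
force: [0.8, -0.0, -2.5]
grip_width: 0.243
time_s: 5.2
eef_pos: [397.6, 10.7, 138.1]
ee_rot: [0.002, 0.749, -0.662, -0.007]
force: [0.4, -1.4, -2.5]
grip_width: 0.24
time_s: 5.62
eef_pos: [394.2, 30.9, 134.1]
ee_rot: [0.004, 0.751, -0.66, -0.011]
force: [0.7, 1.4, -2.8]
grip_width: 0.242
t 5.62 pos [394.2  30.9 134.1] ang -82.56 F [ 0.7  1.4 -2.8] grip 0.242 
 togo [  7.2 -17.   92.6] turn -0.003
```

```bash
python3 -m inch '[[0.004,-0.008,0.025,0,0.01],[0.003,-0.008,0.03,0,0.01],[0,0,0.025,0,0.01],[0,0,0.008,0,0.01],[0,0,0,0,0.01]]'
python3 - <<'E'
from h import *
from scipy.spatial.transform import Rotation as Ro
togo(412,26,41.5,-82.4)
s=telemetry.sense();w,x,y,z=s["ee_rot"];R=Ro.from_quat([x,y,z,w]).as_matrix();print(R.round(3).tolist())
hook=s["eef_pos"]+R@np.array([-28,-160,-13.5]);print("hook exp",hook)
ims=[]
for n in("top","scene","wrist"):
    c=cam(n);im=capture(n);cv2.imwrite(f"pics/{n}3.png",im);p=proj(n,hook,c);print(n,p.round(1))
    np.savez(n+"3.npz",K=c[0],T=c[1])
    if n!="wrist":
        x,y=p.astype(int);x0,y0=max(0,x-40),max(0,y-36);ims.append((x0,y0));ims.append(cv2.resize(im[y0:y0+75,x0:x0+100],None,fx=4,fy=4,interpolation=cv2.INTER_CUBIC))
    else: ims.append(im)
print(ims[0],ims[2])
W=np.hstack([ims[1],ims[3]]);B=np.zeros((300,800,3),np.uint8);B[:,:400]=cv2.resize(ims[4],(400,300));W=np.vstack([W,B]);cv2.imwrite("pics/m3.png",W)
E
```

```text
time_s: 6.03
eef_pos: [411.5, 21.4, 42.6]
ee_rot: [0.003, 0.749, -0.663, -0.009]
force: [-0.7, -0.3, -2.4]
grip_width: 0.24
t 6.03 pos [411.5  21.4  42.6] ang -83.01 F [-0.7 -0.3 -2.4] grip 0.24 
 togo [-4.5 -1.1  1.1] turn -0.011
[[0.122, -0.992, -0.017], [-0.993, -0.122, 0.007], [-0.009, 0.016, -1.0]]
hook exp [567.09196842  68.5539626   53.75561946]
top [241.  189.7]
scene [261.5 223.5]
wrist [ 167.3 -189. ]
(np.int64(201), np.int64(153)) (np.int64(221), np.int64(187))
```

View pics/m3.png

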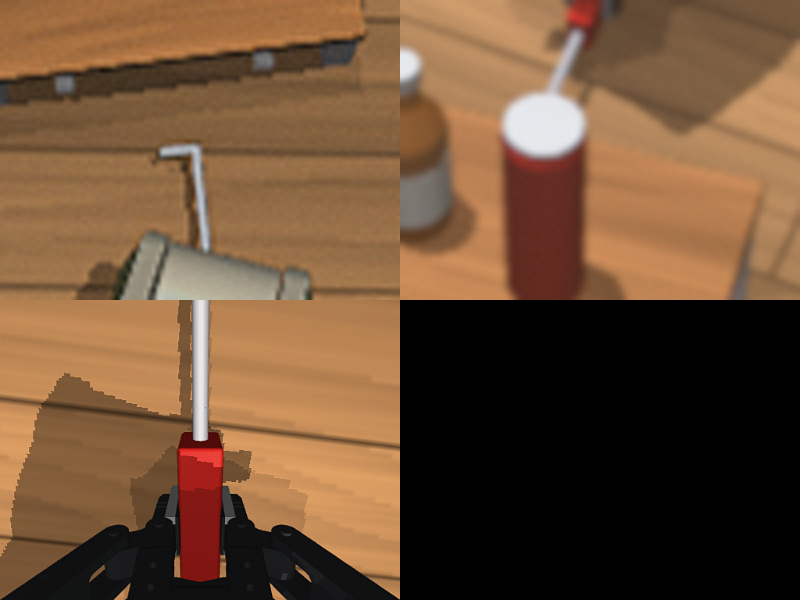

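In the top view the hook tip is at (241.5,191) against the expected (241,189.7), so the rod sits in the hand as modelled. The spray can hides the hook in the scene view. I'll sidestep to the left to check the hook's height there, which also shows the rod's pitch.

```bash
python3 -m inch '[[-0.03,0,0,-0.01,0.01],[-0.033,0,0,0,0.01],[-0.008,0,0,0,0.01],[0,0,0,0,0.01],[0,0,0,0,0.01]]'
python3 - <<'E'
from h import *
from scipy.spatial.transform import Rotation as Ro
togo(412,26,41.5,-82.4)
s=telemetry.sense();w,x,y,z=s["ee_rot"];R=Ro.from_quat([x,y,z,w]).as_matrix();print(R.round(3).tolist())
hook=s["eef_pos"]+R@np.array([-28,-160,-13.5]);cor=s["eef_pos"]+R@np.array([0,-160,-13.5]);print("hook exp",hook,cor)
ims=[]
for n in("top","scene"):
    c=cam(n);im=capture(n);cv2.imwrite(f"pics/{n}4.png",im);p=proj(n,hook,c);print(n,p.round(1),proj(n,cor,c).round(1),"per 10mm z",(proj(n,hook+[0,0,10],c)-p).round(1))
    x,y=p.astype(int);x0,y0=x-25,y-18;print(x0,y0);ims.append(cv2.resize(im[y0:y0+37,x0:x0+50],None,fx=8,fy=8,interpolation=cv2.INTER_CUBIC))
cv2.imwrite("pics/m4.png",np.hstack(ims))
E
```

```text
time_s: 6.6
eef_pos: [406.9, 92.3, 50.1]
ee_rot: [-0.001, 0.751, -0.66, -0.003]
force: [-0.8, -0.1, -2.4]
grip_width: 0.242
t 6.6 pos [406.9  92.3  50.1] ang -82.58 F [-0.8 -0.1 -2.4] grip 0.242 
 togo [66.4  3.5  8.6] turn -0.003
[[0.129, -0.992, -0.002], [-0.992, -0.129, 0.005], [-0.005, 0.002, -1.0]]
hook exp [561.99487076 140.65082674  63.47244703] [565.61216478 112.88586471  63.32389636]
top [219.9 190.4] [228.  189.5] per 10mm z [-0.3 -0.4]
194 172
scene [284.  228.2] [275.1 226. ] per 10mm z [ 0.1 -2.1]
259 210
```

View pics/m4.png

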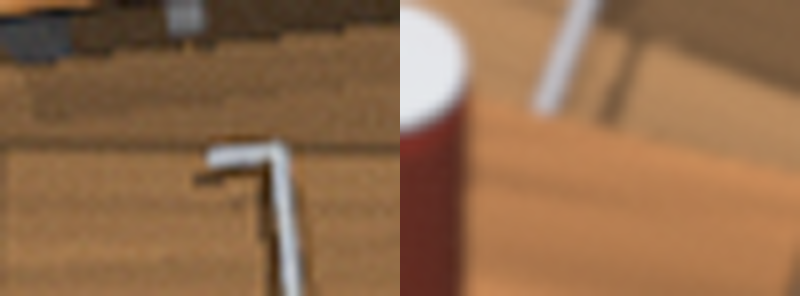

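The prong's corner in the top view is at (229,190.4) against the expected (228,189.5), which is good. In the scene view the ledge hides the hook end. I'll check the pitch from the handle's edges in the wrist picture.

```bash
python3 - <<'E'
from h import *
from scipy.spatial.transform import Rotation as Ro
d=np.load("w2.npz");c=(d["K"],d["T"])
R=Ro.from_quat([.7417,-.6708,.0024,.0007]).as_matrix();p=np.array([375.7,-355.6,115.9])
for z in(-11.5,-13.5,-15.5):
  print(z,[proj("w",p+R@np.array(v),c).round(0).tolist() for v in([-11,-45,z-17],[11,-45,z-17],[-11,75,z-17],[0,-45,z-4])])
im=cv2.imread("pics/w2.png");h=cv2.cvtColor(im,cv2.COLOR_BGR2HSV)
for r in(195,230,300,350):
  x=np.nonzero(((h[r,:,0]<8)|(h[r,:,0]>170))&(h[r,:,1]>150)&(h[r,:,2]>60))[0];print(r,x.min(),x.max())
# predicted width ratio
E
```

```text
-11.5 [[228.0, 184.0], [288.0, 184.0], [234.0, 424.0], [257.0, 175.0]]
-13.5 [[227.0, 186.0], [288.0, 186.0], [234.0, 429.0], [257.0, 176.0]]
-15.5 [[227.0, 187.0], [289.0, 187.0], [233.0, 433.0], [257.0, 177.0]]
195 227 285
230 228 284
300 231 281
350 231 280
```

The handle edges match the prediction (front edge row 186 predicted, about 188 seen), so the rod is level. I'll go back to the line, lower, and approach.

```bash
python3 -m inch '[[0.03,-0.005,0.004,0,0.01],[0.033,-0.015,0.003,0,0.01],[0.0,-0.012,0,0,0.01],[0,0,0,0,0.01],[0,0,0,0,0.01]]'
python3 - <<'E'
from h import *
togo(441.7,30,43,-82.4)
E
```

```text
time_s: 7.12
eef_pos: [448.8, 26.5, 43.0]
ee_rot: [-0.001, 0.75, -0.662, -0.002]
force: [-0.7, 0.6, -3.1]
grip_width: 0.238
t 7.12 pos [448.8  26.5  43. ] ang -82.88 F [-0.7  0.6 -3.1] grip 0.238 
 togo [-4.4  6.6  0. ] turn -0.008
```

```bash
cat > st.py <<'E'
# state in bay frame: hook corner (shaft end) pos, forces; exit 1 if |horizontal force| above limit argv[1]
import sys
from h import *
from scipy.spatial.transform import Rotation as Ro
s=telemetry.sense();w,x,y,z=s["ee_rot"];R=Ro.from_quat([x,y,z,w]).as_matrix();a=np.radians(7.6)
B=np.array([[np.cos(a),np.sin(a),0],[-np.sin(a),np.cos(a),0],[0,0,1]]);f=B@s["force"]
c=B@(s["eef_pos"]+R@[0,-160,-13.5]-[628,70,0]);g=B@(s["eef_pos"]-[628,70,0])
print("t%.2f"%s["time_s"],"hook",c.round(1),"tcp",g.round(1),"F",f.round(1),"yaw",round(np.degrees(yaw(s))+90-7.6,2),"grip",round(s["grip_width"],3))
sys.exit(len(sys.argv)>1 and np.hypot(f[0],f[1])>float(sys.argv[1]))
E
python3 -m inch '[[-0.004,-0.005,0,-0.008,0.01],[0,-0.004,0,0,0.01],[0,-0.004,0,0,0.01],[0,-0.004,0,0,0.01],[0,0,0,0,0.01]]' >/dev/null; python3 st.py
python3 -m inch '[[0,-0.002,0,0,0.01],[0,-0.002,0,0,0.01],[0,-0.002,0,0,0.01],[0,-0.002,0,0,0.01],[0,0,0,0,0.01]]' >/dev/null; python3 st.py
```

```text
t7.53 hook [ -6.4 -14.   56.5] tcp [-166.4  -14.2   43.2] F [ 0.9 -0.1 -2. ] yaw 0.09 grip 0.238
t7.95 hook [  2.2 -13.   56.4] tcp [-157.8  -13.4   43.1] F [ 0.7 -0.9 -2.1] yaw 0.17 grip 0.24
```

```bash
R() { :; }
python3 -m inch '[[0.0005,-0.0015,0,0,0.01],[0,-0.0015,0,0,0.01],[0,-0.0015,0,0,0.01],[0,-0.0015,0,0,0.01],[0,-0.0015,0,0,0.01]]' >/dev/null; python3 st.py 3 &&
python3 -m inch '[[0,-0.0015,0,0,0.01],[0,-0.0015,0,0,0.01],[0,-0.0015,0,0,0.01],[0,-0.0015,0,0,0.01],[0,-0.0015,0,0,0.01]]' >/dev/null; python3 st.py 3 &&
python3 -m inch '[[0,-0.0015,0,0,0.01],[0,-0.0015,0,0,0.01],[0,-0.0015,0,0,0.01],[0,-0.0015,0,0,0.01],[0,-0.0015,0,0,0.01]]' >/dev/null; python3 st.py 3
```

```text
t8.37 hook [ 10.1 -13.6  56.2] tcp [-149.9  -14.    43. ] F [ 0.1 -0.3 -1.6] yaw 0.16 grip 0.238
t8.37 hook [ 10.1 -13.6  56.2] tcp [-149.9  -14.    43. ] F [ 0.1 -0.3 -1.6] yaw 0.16 grip 0.238
t8.37 hook [ 10.1 -13.6  56.2] tcp [-149.9  -14.    43. ] F [ 0.1 -0.3 -1.6] yaw 0.16 grip 0.238False
False
False
```

```bash
sed -i 's/sys.exit(len(sys.argv)>1 and \(.*\))$/sys.exit(int(len(sys.argv)>1 and \1))/' st.py; tail -1 st.py
python3 -m inch '[[0,-0.0015,0,0,0.01],[0,-0.0015,0,0,0.01],[0,-0.0015,0,0,0.01],[0,-0.0015,0,0,0.01],[0,-0.0015,0,0,0.01]]' >/dev/null && python3 st.py 3 &&
python3 -m inch '[[0,-0.0015,0,0,0.01],[0,-0.0015,0,0,0.01],[0,-0.0015,0,0,0.01],[0,-0.0015,0,0,0.01],[0,-0.0015,0,0,0.01]]' >/dev/null && python3 st.py 3 &&
python3 -m inch '[[0,-0.0015,0,0,0.01],[0,-0.0015,0,0,0.01],[0,-0.0015,0,0,0.01],[0,-0.0015,0,0,0.01],[0,-0.0015,0,0,0.01]]' >/dev/null && python3 st.py 3
```

```text
sys.exit(int(len(sys.argv)>1 and np.hypot(f[0],f[1])>float(sys.argv[1])))
t8.78 hook [ 18.4 -13.6  56.1] tcp [-141.6  -13.9   43. ] F [ 0.1  0.2 -2.4] yaw 0.15 grip 0.241
t9.20 hook [ 25.1 -13.4  54.9] tcp [-135.   -13.7   42.5] F [-5.8 -1.4  0.6] yaw 0.16 grip 0.242
```

Contact at hook x ≈ 25 with 5.8 N. That should be the tab's front edge, which puts the window centre about 20 mm farther in, at about 45. I'll back off, go around on the −y side, and come in.

```bash

python3 -m inch '[[0,0.005,0,0,0.01],[0,0.005,0,0,0.01],[0.01,0,0,0,0.01],[0.012,0,0,0,0.01],[0.01,0,0,0,0.01]]' >/dev/null && python3 st.py 3 &&
python3 -m inch '[[0,0,0,0,0.01],[0,0,0,0,0.01],[0,0,0,0,0.01],[0,0,0,0,0.01],[0,0,0,0,0.01]]' >/dev/null && python3 st.py 3
```

```text
t9.62 hook [ 14.4 -46.   55. ] tcp [-145.7  -46.8   42.5] F [ 0.3  0.5 -1.9] yaw 0.32 grip 0.238
t10.03 hook [ 14.8 -50.4  55.3] tcp [-145.2  -50.5   42.6] F [-0.2  0.9 -2.6] yaw 0.06 grip 0.241
```

```bash

python3 -m inch '[[0,-0.007,0,0,0.01],[0,-0.007,0,0,0.01],[0,-0.007,0,0,0.01],[0,-0.004,0,0,0.01],[0,0,0,0,0.01]]' >/dev/null && python3 st.py 3 &&
python3 -m inch '[[0,0,0,0,0.01],[0,0,0,0,0.01],[0,0,0,0,0.01],[0,0,0,0,0.01],[0,0,0,0,0.01]]' >/dev/null && python3 st.py 3
```

```text
t10.45 hook [ 43.  -49.2  55.4] tcp [-117.   -49.5   42.5] F [ 1.2  0.5 -2.6] yaw 0.14 grip 0.243
t10.87 hook [ 42.8 -48.8  54.9] tcp [-117.2  -49.2   42.2] F [ 0.4 -0.1 -3. ] yaw 0.17 grip 0.243
```

```bash

python3 -m inch '[[-0.002,-0.0015,0,0,0.01],[-0.002,0,0,0,0.01],[-0.002,0,0,0,0.01],[-0.0015,0,0,0,0.01],[-0.0015,0,0,0,0.01]]' >/dev/null && python3 st.py 3 &&
python3 -m inch '[[-0.0015,0,0,0,0.01],[-0.0015,0,0,0,0.01],[-0.0015,0,0,0,0.01],[-0.0015,0,0,0,0.01],[-0.0015,0,0,0,0.01]]' >/dev/null && python3 st.py 3 &&
python3 -m inch '[[-0.0015,0,0,0,0.01],[-0.0015,0,0,0,0.01],[-0.0015,0,0,0,0.01],[-0.0015,0,0,0,0.01],[-0.0015,0,0,0,0.01]]' >/dev/null && python3 st.py 3 &&
python3 -m inch '[[-0.0015,0,0,0,0.01],[-0.0015,0,0,0,0.01],[-0.0015,0,0,0,0.01],[-0.0015,0,0,0,0.01],[-0.0015,0,0,0,0.01]]' >/dev/null && python3 st.py 3
```

```text
t11.28 hook [ 44.2 -39.2  55. ] tcp [-115.9  -39.5   42.3] F [ 0.4 -0.9 -3.8] yaw 0.14 grip 0.244
t11.70 hook [ 44.1 -30.6  55. ] tcp [-116.   -31.    42.4] F [-0.3 -0.2 -2.5] yaw 0.16 grip 0.245
t12.12 hook [ 44.1 -22.3  55.1] tcp [-116.   -22.7   42.4] F [-0.6 -0.2 -2.2] yaw 0.16 grip 0.244
t12.53 hook [ 44.1 -14.   55.1] tcp [-116.   -14.3   42.4] F [-0.9 -0.  -2.1] yaw 0.16 grip 0.239
```

The prong went across without contact. Now I'll pull gently and watch the force.

```bash

python3 -m inch '[[0,0.001,0,0,0.01],[0,0.001,0,0,0.01],[0,0.001,0,0,0.01],[0,0.001,0,0,0.01],[0,0.001,0,0,0.01]]' >/dev/null && python3 st.py 10 &&
python3 -m inch '[[0,0.001,0,0,0.01],[0,0.001,0,0,0.01],[0,0.001,0,0,0.01],[0,0.001,0,0,0.01],[0,0.001,0,0,0.01]]' >/dev/null && python3 st.py 10 &&
python3 -m inch '[[0,0.001,0,0,0.01],[0,0.001,0,0,0.01],[0,0.001,0,0,0.01],[0,0.001,0,0,0.01],[0,0.001,0,0,0.01]]' >/dev/null && python3 st.py 10
```

```text
t12.95 hook [ 39.4 -13.7  55.7] tcp [-120.6  -14.1   42.7] F [ 5.7  1.1 -3.1] yaw 0.17 grip 0.238
t13.37 hook [ 35.9 -13.8  56.5] tcp [-124.1  -14.2   42.7] F [ 5.4  1.3 -5.3] yaw 0.19 grip 0.243
t13.78 hook [ 31.9 -13.8  56.4] tcp [-128.   -14.3   42.1] F [ 4.7  1.2 -5.7] yaw 0.19 grip 0.244
```

```bash

python3 -m inch '[[0,0.0015,0,0,0.01],[0,0.0015,0,0,0.01],[0,0.0015,0,0,0.01],[0,0.0015,0,0,0.01],[0,0.0015,0,0,0.01]]' >/dev/null && python3 st.py 9 &&
python3 -m inch '[[0,0.0015,0,0,0.01],[0,0.0015,0,0,0.01],[0,0.0015,0,0,0.01],[0,0.0015,0,0,0.01],[0,0.0015,0,0,0.01]]' >/dev/null && python3 st.py 9 &&
python3 -m inch '[[0,0.0015,0,0,0.01],[0,0.0015,0,0,0.01],[0,0.0015,0,0,0.01],[0,0.0015,0,0,0.01],[0,0.0015,0,0,0.01]]' >/dev/null && python3 st.py 9 &&
python3 -m inch '[[0,0.0015,0,0,0.01],[0,0.0015,0,0,0.01],[0,0.0015,0,0,0.01],[0,0.0015,0,0,0.01],[0,0.0015,0,0,0.01]]' >/dev/null && python3 st.py 9 &&
python3 -m inch '[[0,0.0015,0,0,0.01],[0,0.0015,0,0,0.01],[0,0.0015,0,0,0.01],[0,0.0015,0,0,0.01],[0,0.0015,0,0,0.01]]' >/dev/null && python3 st.py 9
```

```text
t14.20 hook [ 25.5 -13.8  56.5] tcp [-134.4  -14.3   41.6] F [ 4.9  1.3 -5.9] yaw 0.21 grip 0.241
t14.62 hook [ 18.9 -13.8  56.5] tcp [-140.9  -14.3   41.1] F [ 4.7  1.6 -6. ] yaw 0.22 grip 0.24
t15.03 hook [ 12.4 -13.8  56.6] tcp [-147.4  -14.4   40.6] F [ 5.4  1.5 -6.4] yaw 0.24 grip 0.243
t15.45 hook [  5.8 -13.8  56.7] tcp [-153.9  -14.5   40.1] F [ 5.   0.7 -5.8] yaw 0.26 grip 0.239
t15.87 hook [ -0.8 -13.8  56.7] tcp [-160.5  -14.6   39.7] F [ 4.5  0.6 -6. ] yaw 0.29 grip 0.24
```

```bash

python3 -m inch '[[0,0.0015,0.0005,0,0.01],[0,0.0015,0.0005,0,0.01],[0,0.0015,0.0005,0,0.01],[0,0.0015,0.0005,0,0.01],[0,0.0015,0.0005,0,0.01]]' >/dev/null && python3 st.py 9 &&
python3 -m inch '[[0,0.0015,0.0003,0,0.01],[0,0.0015,0.0003,0,0.01],[0,0.0015,0.0003,0,0.01],[0,0.0015,0,0,0.01],[0,0.0015,0,0,0.01]]' >/dev/null && python3 st.py 9 &&
python3 -m inch '[[0,0.001,0,0,0.01],[0,0.001,0,0,0.01],[0,0.001,0,0,0.01],[0,0.001,0,0,0.01],[0,0.001,0,0,0.01]]' >/dev/null && python3 st.py 9
```

```text
t16.28 hook [ -5.7 -14.1  56.4] tcp [-165.2  -15.    37.9] F [ 5.1  1.3 -3.3] yaw 0.32 grip 0.237
t16.70 hook [-10.9 -14.1  57.1] tcp [-170.3  -15.2   37.6] F [ 5.9  1.8 -5.1] yaw 0.41 grip 0.238
t17.12 hook [-14.6 -14.2  57.8] tcp [-173.9  -15.4   37.6] F [ 5.1  1.3 -5.4] yaw 0.44 grip 0.245
```

```bash

python3 -m inch '[[0,0.001,0.0005,0,0.01],[0,0.001,0.0005,0,0.01],[0,0.001,0.0005,0,0.01],[0,0.001,0.0005,0,0.01],[0,0.001,0.0005,0,0.01]]' >/dev/null && python3 st.py 9 &&
python3 -m inch '[[0,0.001,0.0005,0,0.01],[0,0.001,0.0005,0,0.01],[0,0.001,0.0005,0,0.01],[0,0.001,0.0005,0,0.01],[0,0.001,0.0005,0,0.01]]' >/dev/null && python3 st.py 9 &&
python3 -m inch '[[0,0.001,0.0002,0,0.01],[0,0.001,0.0002,0,0.01],[0,0.001,0.0002,0,0.01],[0,0.001,0.0002,0,0.01],[0,0.001,0.0002,0,0.01]]' >/dev/null && python3 st.py 8
```

```text
t17.53 hook [-17.  -14.4  57.3] tcp [-176.2  -15.8   35.8] F [ 5.6  1.5 -3.4] yaw 0.5 grip 0.243
t17.95 hook [-18.9 -14.4  57.3] tcp [-177.9  -16.2   34.4] F [ 5.5  1.8 -3.3] yaw 0.6 grip 0.24
t18.37 hook [-21.8 -14.4  57.9] tcp [-180.5  -16.4   34. ] F [ 6.   1.4 -5.4] yaw 0.7 grip 0.242
```

```bash

python3 -m inch '[[0,0.0013,0.0002,0.004,0.01],[0,0.0013,0.0002,0.004,0.01],[0,0.0013,0.0002,0.004,0.01],[0,0.0013,0.0002,0,0.01],[0,0.0013,0.0002,0,0.01]]' >/dev/null && python3 st.py 8 &&
python3 -m inch '[[0,0.0013,0.0002,0,0.01],[0,0.0013,0.0002,0,0.01],[0,0.0013,0.0002,0,0.01],[0,0.0013,0.0002,0,0.01],[0,0.0013,0.0002,0,0.01]]' >/dev/null && python3 st.py 8 &&
python3 -m inch '[[0,0.001,0.0002,0,0.01],[0,0.001,0.0002,0,0.01],[0,0.001,0.0002,0,0.01],[0,0.001,0.0002,0,0.01],[0,0.001,0.0002,0,0.01]]' >/dev/null && python3 st.py 8
```

```text
t18.78 hook [-26.1 -15.7  58.5] tcp [-184.7  -16.3   33.5] F [ 5.5  3.2 -4.5] yaw 0.17 grip 0.242
t19.20 hook [-27.7 -15.8  60.8] tcp [-185.9  -16.8   33.7] F [ 13.5   3.7 -10. ] yaw 0.31 grip 0.245
```

The force jumped to 13.5 N at hook x ≈ −28, which looks like the front stop. I'm releasing the load and then looking from above.

```bash

python3 -m inch '[[0,-0.002,0.001,0,0.01],[0,-0.001,0.001,0,0.01],[0,0,0.0005,0,0.01],[0,0,0,0,0.01],[0,0,0,0,0.01]]' >/dev/null && python3 st.py; python3 - <<'E'
from h import *
n="top";im=capture(n);cv2.imwrite("pics/top5.png",im);c=cam(n)
a=np.radians(7.6);W=lambda x,y,z:np.array([628+x*np.cos(a)-y*np.sin(a),70+x*np.sin(a)+y*np.cos(a),z])
for q in((-25,0,73),(-41,0,73),(0,0,147),(0,0,125),(40,0,72)):print(q,proj(n,W(*q),c).round(1))
cv2.imwrite("pics/c5.png",cv2.resize(im[150:210,200:280],None,fx=8,fy=8,interpolation=cv2.INTER_CUBIC))
E
```

```text
t19.62 hook [-24.8 -15.8  58.3] tcp [-183.1  -16.9   31.4] F [ 0.3  0.6 -2.3] yaw 0.32 grip 0.238
(-25, 0, 73) [241.5 178.4]
(-41, 0, 73) [242. 183.]
(0, 0, 147) [239.7 167.1]
(0, 0, 125) [240.  168.4]
(40, 0, 72) [239.5 160. ]
```

View pics/c5.png

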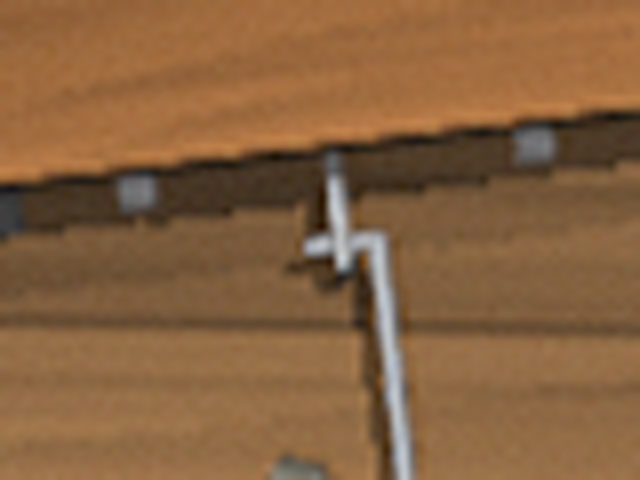

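The crop shows the prong through the draw eye: the tab runs (330,160)–(343,270) and the prong crosses it at (340,245), with the eye now clear of the ledge. One gentle re-pull will confirm the stop.

```bash

python3 -m inch '[[0,0.0007,0.0005,0,0.01],[0,0.0007,0.0005,0,0.01],[0,0.0007,0.0005,0,0.01],[0,0.0007,0.0002,0,0.01],[0,0,0,0,0.01]]' >/dev/null && python3 st.py 5 &&  python3 -m inch '[[0,0.0007,0.0002,0,0.01],[0,0.0007,0.0002,0,0.01],[0,0.0006,0,0,0.01],[0,0.0005,0,0,0.01],[0,0,0,0,0.01]]' >/dev/null && python3 st.py 5
```

```text
t20.08 hook [-27.2 -16.1  56.9] tcp [-185.4  -17.1   29.7] F [ 0.8  0.6 -2.6] yaw 0.31 grip 0.244
t20.50 hook [-27.3 -16.2  58. ] tcp [-185.3  -17.4   29.7] F [ 2.5 -0.2 -4.7] yaw 0.37 grip 0.24
```

```bash

python3 -m inch '[[0,0.0007,0.0004,0,0.01],[0,0.0007,0.0004,0,0.01],[0,0.0007,0.0004,0,0.01],[0,0.0007,0.0002,0,0.01],[0,0.0007,0,0,0.01]]' >/dev/null && python3 st.py 6.5 &&  python3 -m inch '[[0,0.0009,0.0002,0,0.01],[0,0.0009,0.0002,0,0.01],[0,0.0009,0.0002,0,0.01],[0,0.0009,0,0,0.01],[0,0.0009,0,0,0.01]]' >/dev/null && python3 st.py 6.5
```

```text
t20.92 hook [-27.4 -16.6  58.8] tcp [-185.2  -18.    29.1] F [ 8.   1.9 -5.1] yaw 0.42 grip 0.24
```

8 N with no movement at x ≈ −27.4 confirms the stop. Now I'll unhook: centre the prong in the window, then move out sideways.

```bash

python3 -m inch '[[0,-0.002,0.001,0.003,0.01],[0,-0.002,0.0005,0.003,0.01],[0,0,0,0,0.01],[0,0,0,0,0.01],[0,0,0,0,0.01]]' >/dev/null && python3 st.py 4 &&
python3 -m inch '[[0.0015,0,0,0,0.01],[0.002,0,0,0,0.01],[0.002,0,0,0,0.01],[0.002,0,0,0,0.01],[0.002,0,0,0,0.01]]' >/dev/null && python3 st.py 4
```

```text
t21.33 hook [-24.2 -17.4  56.6] tcp [-182.1  -17.8   27.4] F [ 0.  -0.  -2.1] yaw 0.04 grip 0.24
t21.75 hook [-24.7 -27.5  56.4] tcp [-182.6  -27.9   27.3] F [-0.7 -0.2 -2.3] yaw 0.06 grip 0.245
```

```bash

python3 -m inch '[[0.005,0,0,0,0.01],[0.007,0,0,0,0.01],[0.007,0,0,0,0.01],[0.005,0.002,0,0,0.01],[0.002,0.005,0,0,0.01]]' >/dev/null && python3 st.py 4 &&
python3 -m inch '[[0,0.01,0,0,0.01],[0,0.012,0,0,0.01],[0,0.01,-0.005,0,0.01],[0,0,-0.02,0,0.01],[0,0,-0.025,0,0.01]]' >/dev/null && python3 st.py 4; python3 -c "
from h import *
togo(378,-358.7,120,-84.25);print(telemetry.sense()['ee_rot'])"
```

```text
t22.17 hook [-31.3 -56.9  56.4] tcp [-189.2  -57.3   27.1] F [ 0.4  0.3 -1.6] yaw 0.06 grip 0.245
t22.58 hook [-74.2 -57.4  98.5] tcp [-232.4  -57.3   70.8] F [ 0.2 -0.5 -2.2] yaw -0.11 grip 0.239
t 22.58 pos [405.3 -17.5  70.8] ang -82.51 F [ 0.3 -0.4 -2.2] grip 0.239 
 togo [334.8  71.5 -49.2] turn 0.03
[-0.03160115  0.75102756 -0.65874604  0.03182181]
```

```bash
cat >> h.py <<'E'
from scipy.spatial.transform import Rotation as Ro
def go(x,y,z):
    s=telemetry.sense();w,a,b,c=s["ee_rot"];R=Ro.from_quat([a,b,c,w]).as_matrix()
    print("t",round(s["time_s"],2),"pos",s["eef_pos"].round(1),"ang",np.degrees(yaw(s)).round(2),"pitch",np.degrees(np.arcsin(-R[2,1])).round(1),"F",s["force"].round(1),"grip",round(s["grip_width"],3),"togo",(R.T@(np.array([x,y,z])-s["eef_pos"])).round(1))
E
python3 -m inch '[[0.02,0.003,-0.008,0,0.01],[0.035,0.007,-0.008,0.01,0.01],[0.038,0.008,-0.008,0.01,0.01],[0.038,0.008,-0.008,0.01,0.01],[0.038,0.008,-0.008,0,0.01]]' >/dev/null
python3 -m inch '[[0.038,0.008,-0.005,0,0.01],[0.038,0.008,-0.004,0,0.01],[0.035,0.008,0,0,0.01],[0.02,0.004,0,0,0.01],[0.01,0,0,0,0.01]]'>/dev/null
python3 -m inch '[[0,0,0,0,0.01],[0,0,0,0,0.01],[0,0,0,0,0.01],[0,0,0,0,0.01],[0,0,0,0,0.01]]'>/dev/null
python3 -c "
from h import *
go(378,-358.7,30);togo(378,-358.7,30,-84.25)"
```

```text
t 23.83 pos [ 363.8 -346.9  120.7] ang -84.25 pitch 5.4 F [-0.2  0.4 -1.7] grip 0.242 togo [12.6 -4.3 91.6]
t 23.83 pos [ 363.8 -346.9  120.7] ang -84.25 F [-0.2  0.4 -1.7] grip 0.242 
 togo [ 13.2 -12.9  90.7] turn 0.0
```

```bash

python3 -m inch '[[0.006,-0.002,0.02,0,0.01],[0.006,-0.002,0.03,0,0.01],[0,0,0.025,0,0.01],[0,0,0.01,0,0.01],[0,0,0,0,0.01]]' >/dev/null
python3 -c "
from h import *
go(378,-358.7,18)
c=cam('wrist');im=capture('wrist');cv2.imwrite('pics/w6.png',im)"
```

```text
t 24.25 pos [ 379.4 -356.1   35.5] ang -83.95 pitch 5.5 F [-0.7  0.8 -3. ] grip 0.236 togo [ 2.3  3.3 17.3]
```

View pics/w6.png

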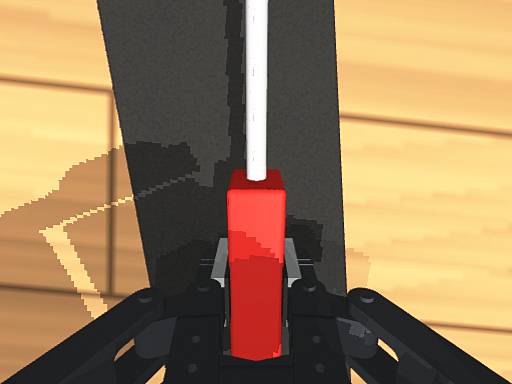

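The handle and shaft appear at the same pixels as after the pick, so the rod hasn't slipped, and the mat lies below it. I'll lower gently until touch.

```bash

python3 -m inch '[[0.002,0.002,0.005,0,0.01],[0,0,0.005,0,0.01],[0,0,0.003,0,0.01],[0,0,0.001,0,0.01],[0,0,0,0,0.01]]' >/dev/null
python3 -c "
from h import *
go(378,-358.7,12)"
python3 -m inch '[[0,0,0.001,0,0.01],[0,0,0.001,0,0.01],[0,0,0.001,0,0.01],[0,0,0,0,0.01],[0,0,0,0,0.01]]' >/dev/null
python3 -c "
from h import *
go(378,-358.7,12)"
```

```text
t 24.72 pos [ 380.1 -359.3   24.4] ang -83.86 pitch 5.7 F [-0.3 -0.  -2.4] grip 0.241 togo [-1.   3.2 12.1]
t 25.13 pos [ 380.7 -359.8   22.1] ang -83.86 pitch 5.7 F [-0.5 -0.7 -1.7] grip 0.24 togo [-1.6  3.5  9.8]
```

```bash

python3 -m inch '[[0,0.002,0.0015,0,0.01],[0,0,0.0015,0,0.01],[0,0,0.0015,0,0.01],[0,0,0.0015,0,0.01],[0,0,0,0,0.01]]' >/dev/null
python3 -c "
from h import *
go(378,-358.7,12)"
python3 -m inch '[[0,0,0.0015,0,0.01],[0,0,0.0015,0,0.01],[0,0,0.0015,0,0.01],[0,0,0.001,0,0.01],[0,0,0,0,0.01]]' >/dev/null
python3 -c "
from h import *
go(378,-358.7,12)"
```

```text
t 25.55 pos [ 379.1 -360.1   15.4] ang -83.86 pitch 5.7 F [ 0.4  0.4 -2. ] grip 0.239 togo [-1.6  1.3  3.2]
t 25.97 pos [ 380.1 -360.6   12.4] ang -83.81 pitch 5.7 F [-4.3  1.8  5.7] grip 0.246 togo [-2.2  1.9  0.2]
```

```bash

python3 -m inch '[[0,0,0.001,0,0.01],[0,0,0.001,0,0.01],[0,0,0.001,0,0.01],[0,0,0.001,0,0.01],[0,0,0.001,0,0.01]]' >/dev/null
python3 -c "
from h import *
go(378,-358.7,7.5)"
```

```text
t 26.38 pos [ 380.3 -360.6   11.6] ang -83.72 pitch 5.6 F [-3.4  4.3 14.2] grip 0.235 togo [-2.3  2.5  3.8]
```

```bash

python3 -m inch '[[0,0,0,0,0.01],[0,0,0.0005,0,0.01],[0,0,0.0005,0,0.01],[0,0,0.0005,0,0.01],[0,0,0.0005,0,0.01]]' 20 >/dev/null
python3 -c "
from h import *
go(378,-358.7,7.5)"
```

```text
t 26.8 pos [ 380.1 -360.5   12. ] ang -83.66 pitch 5.5 F [-2.2  2.9  6.7] grip 0.245 togo [-2.1  2.3  4.2]
```

```bash

python3 -m inch '[[0,0,0.0015,0,0.01],[0,0,0.0015,0,0.01],[0,0,0.0015,0,0.01],[0,0,0.0015,0,0.01],[0,0,0.0015,0,0.01]]' 20 >/dev/null
python3 -c "
from h import *
go(378,-358.7,7.5)
c=cam('wrist');im=capture('wrist');cv2.imwrite('pics/w7.png',im)
a=cv2.imread('pics/w6.png');
for q in (a,im):
  h=cv2.cvtColor(q,cv2.COLOR_BGR2HSV);m=((h[...,0]<8)|(h[...,0]>170))&(h[...,1]>150)&(h[...,2]>60);r=np.nonzero(m[:,256])[0];print(r.min(),r.max(),np.nonzero(m[200])[0][[0,-1]],np.nonzero(m[345])[0][[0,-1]])"
```

```text
t 27.22 pos [ 381.7 -361.1    7.9] ang -83.62 pitch 5.6 F [-2.5  3.4 13.3] grip 0.24 togo [-2.8  3.4 -0. ]
181 360 [227 285] [231 281]
181 360 [228 285] [230 281]
```

```bash

python3 -m inch '[[0,0,-0.001,0,0.02],[0,0,0,0,0.024],[0,0,0,0,0.03],[0,0,0,0,0.045],[0,0,0,0,0.05]]' 20 >/dev/null
python3 -c "
from h import *
go(378,-358.7,7.5)"
python3 -m inch '[[0,0,0,0,0.05],[0,0,-0.003,0,0.05],[0,0,-0.01,0,0.05],[0,0,-0.02,0,0.05],[0,0,-0.02,0,0.05]]' >/dev/null
python3 -m inch '[[0,0,-0.03,0,0.05],[0,0,-0.03,0,0.05],[0,0,-0.03,0,0.05],[0,0,-0.03,0,0.05],[0,0.0,0,0,0.05]]' >/dev/null
python3 -m inch '[[0.03,0.02,0,0,0.05],[0.035,0.02,0,0,0.05],[0.035,0.02,0,0,0.05],[0.03,0.02,0,0,0.05],[0.0,0.0,0,0,0.05]]' >/dev/null
python3 -c "
from h import *
go(378,-358.7,7.5)
a=capture('top');b=capture('scene')
cv2.imwrite('pics/top8.png',a);cv2.imwrite('pics/scene8.png',b)
f=lambda i,x,y,w,h,s:cv2.resize(i[y:y+h,x:x+w],None,fx=s,fy=s,interpolation=cv2.INTER_CUBIC)
cv2.imwrite('pics/m8.png',np.hstack([f(a,170,80,220,200,2),f(b,140,110,180,200,2)]))"
```

```text
t 27.68 pos [ 382.1 -361.7    9.2] ang -83.61 pitch 5.6 F [ 0.3 -0.6  0.3] grip 0.588 togo [-3.5  3.9  1.3]
t 28.93 pos [ 296.3 -501.2  195. ] ang -83.32 pitch 5.7 F [-0.8 -0.9  0.1] grip 0.585 togo [-137.9  -78.8  192.1]
```

View pics/m8.png

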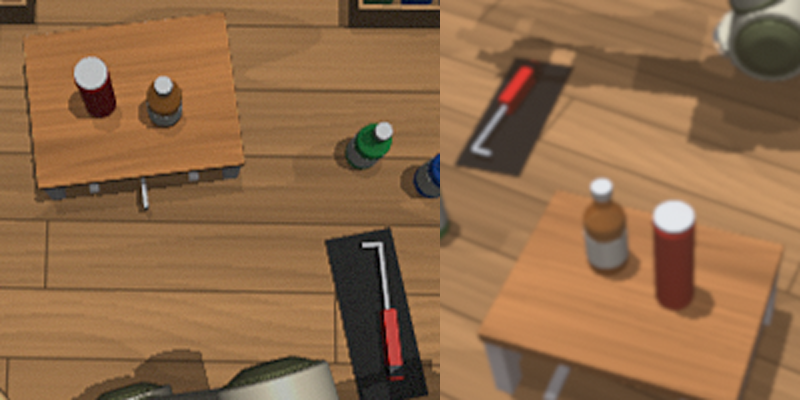

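The rod lies flat on the mat, with its handle at crop (393,340) and hook at (370,243). The eye stands out at (145,195) with its tip at about (243,184), the same as in the pulled position. The goods are unmoved and the gripper is clear, so I'll hand in.

```bash
python3 -c "
from rig import finish_job
print(finish_job())"
```

```text
the job is handed in; nothing more can be done
None
```

The tray is drawn forward to its front stop, and the rod is unhooked and lying back on its mat. I handed the job in at about 29 s of the 72 s allowed.

**How it went:** I felt the tab's front edge with about 6 N, went around it, and passed the prong through the window without contact. The tray then drew forward at about 5–6 N for about 67 mm.

**Last checks:**
- **Front stop:** a second gentle pull reached 8 N with no movement. After release, the eye still stood out in front of the ledge at the same place in the top picture.
- **Rod:** it lies flat within the mat, at nearly the position and angle it was picked from.
- **Other goods:** the can, bottle and other goods in the final crops stand where they did. The jars and brush were outside those crops, but the arm never went near them.

**What did not go cleanly:**
- **Mat contact:** while re-gripping the handle, the fingertips pressed on the mat with about 42 N for a moment. The contact was on the fingertips and not on the gripper's body, and I backed off at once.
- **Force at the stop:** when the tray met its stop, the horizontal force peaked at about 14 N. Counting the vertical part it was about 15–16 N, right at the limit.
- **Wrist tilt:** the wrist drifted about 5.6° in pitch during the pull and stayed tilted, so the rod was set down handle-end first and settled flat on release.
- **Travel:** the measured 67 mm is 3 mm short of the nominal 70 mm. I put this down to the start position or measuring error, because the stop was clearly felt.

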